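Grade the tea cups onto their plates

ROBOT

A 6-joint arm with a two-finger parallel gripper is mounted at the origin on the work surface. World frame = base frame: x ahead of the robot, y to its left, z up, the work surface at z = 0. Lengths are in m, angles in rad, forces in N, time in s.
With the tool pointing down it reaches from about 0.375 to 0.925 m from the base axis. Payload 5.7 kg.
Tool frame: the origin (TCP) lies midway between the tips of the shut fingers; the grasp point (between the pads) lies 19 mm behind it; z points along the fingers, y is the line along which they close (so a half turn about z gives the same grasp; the last joint's range is limited). The gripper opens to 88 mm and grips with 3 to 60 N. Pads are 20 mm wide; open, the fingers measure 115 mm over their backs; the gripper's body (75 mm by 178 mm) begins 61 mm behind the grasp point.
Start: joints at [1.153, 0.359, 1.51, -0, 1.272, -0.115], TCP at [0.179, 0.573, 0.223] pointing down, gripper open.
Joint ranges: [-2.97, 2.97], [-1.01, 2.36], [0.21, 2.38], [-0.96, 4.11], [0.2, 2.71], [-2.98, 2.98]. Speed limits (rad/s): [2.39, 2.39, 3.14, 3.14, 3.14, 3.14].

INTERFACE

Orientations are given as a unit quaternion [x, y, z, w].
In Python, from bench import move_ptp, servo_line, goto_joints, move_gripper, sleep, inverse_kinematics, capture, PlanningError, close_job, spot_in, silhouettes, current_clock, current_joint_pos, current_qvel, current_joint_torque, current_position, current_orientation, current_force, current_torque, current_finger_gap, current_grip_force gives the robot as it stands. Calls block until the motion is done:
- move_ptp(position, orientation): joint-space move of the TCP to a pose.
- servo_line(position, orientation=None, rate=0.15, contact_N=None): straight line of the TCP; orientation=None keeps the orientation; rate is the mean speed in m/s. With contact_N (N) it stops when the force on the tool has changed by that much, and returns True; else False.
- goto_joints(angles): joint-space move.
- move_gripper(opening): finger opening in m; the grip force is fixed at half the most; returns when the fingers have stopped.
- sleep(seconds).
- inverse_kinematics(position, orientation): joint angles nearest the present ones, or None.
- capture(name): name is "scene" or "side" or "wrist"; returns a dict with "image" (384x512x3 uint8, blue, green, red), "range_z" (384x512 float32, m along the optical axis (not along the pixel's ray), 0 where there is no reading), "intrinsics" (3x3 intrinsics, pixels), "R" (3x3) and "t" (3): a world point X has camera coordinates R X + t. Camera axes: x right, y down, z forward; pixel columns grow to the right and rows downward; lengths in m; the calibration is good to about 2 mm. The wrist camera is an equidistant fisheye: a pixel r from the principal point sees the ray r / f radians off the axis. A picture is of the moment at which its call begins.
A pose or a line that the arm cannot do raises PlanningError and nothing moves.
- close_job(): hands the job in; it is judged then, once.
Trained networks look in the newest picture that a camera, given by its name, has taken for a name from the list of things; names that differ only in an ending like _2 or _b are one class to them, and where a whole thing is asked for, a point or a joint stands for the part that bears it (a point fixed in the world has none). Each returns a list of dicts, best first, with "conf" (0 to 1); they miss things now and then, are a little off and sometimes report something else, mostly with a low value. They report only what shows in the picture. A call takes as long as a camera call. They do not tell look-alikes from the thing itself.
- spot_in(camera, query): "xy" ([column, row] in pixels, amid what is visible of it).
- silhouettes(camera, query): "region" (384x512 bool, what is visible of it) and "xy" ([column, row] in pixels, amid what is visible of it).
Readings, each from a call of its own:
- current_clock(): time.
- current_joint_pos(): joint angles.
- current_qvel(): joint speeds.
- current_joint_torque(): joint torques, N m.
- current_position(): TCP position.
- current_orientation(): TCP orientation.
- current_force(): force on the tool from outside, world axes, zero at the start.
- current_torque(): the same for the moment, N m.
- current_finger_gap(): finger opening in m.
- current_grip_force(): force on a finger pad.
Only numpy, scipy, OpenCV 4.12 (cv2) and the standard library are available. Lean on these libraries where they do the work, as an engineer would, in place of code of your own. Each camera call takes 0.05 s, during which the arm holds its last target. There are 200 camera calls.

TASK

Set out the tea corner: stand each of the four beech cups upright inside the rim of the cream plate of matching rank, the largest cup on the largest plate and so on down to the smallest on the smallest. Work strictly in order of size, largest cup first and smallest last. Do not tip a cup over on the way, and leave the green teapot and the yellow spoon where they are.

Things in the scene. Friction and masses are not known exactly. Their poses are not given: they have to be found in the camera images.
- cup_huge_center (a point): The largest of four open round cups of plain natural beech, straight-sided, outside diameter 60 mm, height 78 mm, wall 4 mm, standing upright and loose (24 to 130 g). The point lies on the cup's axis, half-way up (39 mm above its underside); z is up along the axis. One small loop handle sticks out 18 mm from the wall along the cup's own +y, between about a quarter and 85 % of its height, so the clear way to grip is across the body along its own x, from above.
- cup_large_center (a point): The second largest of four open round cups of plain natural beech, straight-sided, outside diameter 50 mm, height 64 mm, wall 4 mm, standing upright and loose (24 to 130 g). The point lies on the cup's axis, half-way up (32 mm above its underside); z is up along the axis. One small loop handle sticks out 17 mm from the wall along the cup's own +y, between about a quarter and 85 % of its height, so the clear way to grip is across the body along its own x, from above.
- cup_medium_center (a point): The second smallest of four open round cups of plain natural beech, straight-sided, outside diameter 40 mm, height 50 mm, wall 4 mm, standing upright and loose (24 to 130 g). The point lies on the cup's axis, half-way up (25 mm above its underside); z is up along the axis. One small loop handle sticks out 16 mm from the wall along the cup's own +y, between about a quarter and 85 % of its height, so the clear way to grip is across the body along its own x, from above.
- cup_small_center (a point): The smallest of four open round cups of plain natural beech, straight-sided, outside diameter 30 mm, height 36 mm, wall 4 mm, standing upright and loose (24 to 130 g). The point lies on the cup's axis, half-way up (18 mm above its underside); z is up along the axis. One small loop handle sticks out 15 mm from the wall along the cup's own +y, between about a quarter and 85 % of its height, so the clear way to grip is across the body along its own x, from above.
- plate_huge: The largest of four round cream wooden plates, outside diameter 112 mm, meant for the largest cup. Fixed to the table, does not move. Flat well of diameter 84 mm, its floor 6 mm above the table; raised rim 14 mm wide, its top 10 mm above the table. Origin at the centre of the underside, on the table; z up. (The flat cream disc inlaid in the plywood puzzle board at the back is not one of the plates.)
- plate_large: The second largest of four round cream wooden plates, outside diameter 96 mm, meant for the second largest cup. Fixed to the table, does not move. Flat well of diameter 74 mm, its floor 6 mm above the table; raised rim 11 mm wide, its top 10 mm above the table. Origin at the centre of the underside, on the table; z up. (The flat cream disc inlaid in the plywood puzzle board at the back is not one of the plates.)
- plate_medium: The second smallest of four round cream wooden plates, outside diameter 80 mm, meant for the second smallest cup. Fixed to the table, does not move. Flat well of diameter 64 mm, its floor 6 mm above the table; raised rim 8 mm wide, its top 10 mm above the table. Origin at the centre of the underside, on the table; z up. (The flat cream disc inlaid in the plywood puzzle board at the back is not one of the plates.)
- plate_small: The smallest of four round cream wooden plates, outside diameter 66 mm, meant for the smallest cup. Fixed to the table, does not move. Flat well of diameter 54 mm, its floor 6 mm above the table; raised rim 6 mm wide, its top 10 mm above the table. Origin at the centre of the underside, on the table; z up. (The flat cream disc inlaid in the plywood puzzle board at the back is not one of the plates.)
- teapot: Mint green solid wooden teapot, 80 mm high, body diameter 84 mm, about 140 mm from handle to spout along its x; loose, stands on the table at the left (+y) of the other things, to be left in place. Origin at the centre of its underside.
- spoon: Lemon yellow flat wooden spoon shape lying on the table, 122 mm long along its x, 38 mm wide at the bowl, 10 mm thick; loose, lies somewhere among the cups and plates, to be left in place. Origin on its underside, near mid-length (62 mm to the handle's end, 60 mm to the bowl's end).
Not all that is in view belongs to the job. What is shaped like the part that bears cup_huge_center but pink or purple is not meant.

How it is judged:
On the way, in this order (a step that is already met when the one before it is completed fails the run):
1. the largest cup stands on the largest plate (horizontal distance between cup_huge_center and plate_huge below 0.014 m and height (world z) of cup_huge_center between 0.042 and 0.048 m and angle between cup_huge_center's own z axis and vertical below 0.1 rad and linear speed of cup_huge below 0.03 m/s), for 0.2 s.
2. the second largest cup stands on the second largest plate (horizontal distance between cup_large_center and plate_large below 0.014 m and height (world z) of cup_large_center between 0.035 and 0.041 m and angle between cup_large_center's own z axis and vertical below 0.1 rad and linear speed of cup_large below 0.03 m/s), for 0.2 s.
3. the second smallest cup stands on the second smallest plate (horizontal distance between cup_medium_center and plate_medium below 0.014 m and height (world z) of cup_medium_center between 0.028 and 0.034 m and angle between cup_medium_center's own z axis and vertical below 0.1 rad and linear speed of cup_medium below 0.03 m/s), for 0.2 s.
4. the smallest cup stands on the smallest plate (horizontal distance between cup_small_center and plate_small below 0.014 m and height (world z) of cup_small_center between 0.021 and 0.027 m and angle between cup_small_center's own z axis and vertical below 0.1 rad and linear speed of cup_small below 0.03 m/s), for 0.2 s.
At the end, for the whole second after the job is handed in: Each of the four cups stands at rest, upright within 0.1 rad, in the well of the plate of its own rank: its axis within 14 mm of the plate's centre and its underside on the well's floor (within 3 mm) (all of step 1 and all of step 2 and all of step 3 and all of step 4); the robot touches nothing.
It fails at once if a cup is tipped over (angle between any of cup_huge_center, cup_large_center, cup_medium_center, cup_small_center's own z axis and vertical above 0.7 rad).
It fails at once if the teapot is shifted by more than 20 mm (distance of teapot from where it was at the start of the episode above 0.02 m).
It fails at once if the spoon is shifted by more than 20 mm (distance of spoon from where it was at the start of the episode above 0.02 m).
It also fails if it takes over 120 s, if anything falls off the work surface, if the arm or the gripper's body presses on something with over 40 N, if the wrist force passes 120 N, or if a joint passes its speed limit or range.

## Working session

There is one attempt and no reset: what is moved stays moved. The work goes in short steps, each a Python script; the robot and the scene stay as the last script left them, time stands still between calls to the robot, and variables do not carry over. Pictures are saved under pics/ and viewed, at most 14 in all, crops included, and the job is handed in when it is done.

```bash
ls; mkdir -p pics
python3 - <<'E'
from bench import *
import cv2,numpy as np
for n in ["scene","side"]:
    c=capture(n); cv2.imwrite(f"pics/{n}0.png",c["image"]); np.savez(f"pics/{n}0.npz",**c)
    print(n,c["intrinsics"].tolist(),c["R"].tolist(),c["t"].tolist())
    for q in ["cup_huge_center","cup_large_center","cup_medium_center","cup_small_center","plate_huge","plate_large","plate_medium","plate_small","teapot","spoon"]:
        print(q,[(np.round(d["xy"]).tolist(),round(d["conf"],2)) for d in spot_in(n,q)][:6])
print(current_clock())
E
```

```text
pics
scene [[381.35871284059243, 0.0, 262.3173346466326], [0.0, 381.35871284059243, 187.2259820497728], [0.0, 0.0, 1.0]] [[0.552810380768076, 0.8332375642338041, -0.010763106650579198], [0.6439059438178043, -0.43532590718798647, -0.6291871661493577], [-0.528947840936285, 0.34089076854716027, -0.777179300733215]] [-0.33813512897178294, -0.2903575364674436, 1.4022977149689446]
cup_huge_center [([382.0, 192.0], 0.86), ([298.0, 203.0], 0.82), ([252.0, 139.0], 0.65), ([105.0, 262.0], 0.6), ([137.0, 210.0], 0.33)]
cup_large_center [([300.0, 132.0], 0.8), ([136.0, 211.0], 0.73)]
cup_medium_center [([136.0, 208.0], 0.55), ([296.0, 133.0], 0.43)]
cup_small_center [([105.0, 262.0], 0.6), ([239.0, 249.0], 0.3)]
plate_huge [([210.0, 209.0], 0.76)]
plate_large [([240.0, 251.0], 0.62), ([330.0, 179.0], 0.56)]
plate_medium [([172.0, 277.0], 0.76)]
plate_small [([271.0, 176.0], 0.66)]
teapot [([370.0, 123.0], 0.93), ([330.0, 178.0], 0.72), ([240.0, 251.0], 0.64)]
spoon [([296.0, 131.0], 0.64), ([272.0, 175.0], 0.58), ([237.0, 251.0], 0.54)]
side [[355.35047580473497, 0.0, 257.6203070507174], [0.0, 355.35047580473497, 190.13340987061608], [0.0, 0.0, 1.0]] [[0.6919868748238759, -0.7218264073482232, -0.010991029353174175], [-0.4345288236306791, -0.4043112906491409, -0.8048087236652968], [0.5764883923424854, 0.5616929925754661, -0.5934324861228899]] [-0.33485900258227763, 0.30624674405593255, 0.8228907709825605]
cup_huge_center [([264.0, 180.0], 0.77), ([196.0, 208.0], 0.62), ([242.0, 146.0], 0.53)]
cup_large_center [([174.0, 195.0], 0.63)]
cup_medium_center [([308.0, 284.0], 0.63), ([267.0, 180.0], 0.52)]
cup_small_center [([375.0, 294.0], 0.76)]
plate_huge [([283.0, 239.0], 0.75)]
plate_large [([224.0, 177.0], 0.62)]
plate_medium [([359.0, 243.0], 0.65)]
plate_small [([232.0, 207.0], 0.82)]
teapot [([164.0, 157.0], 0.6)]
spoon [([316.0, 208.0], 0.61)]
1.1
```

View pics/scene0.png

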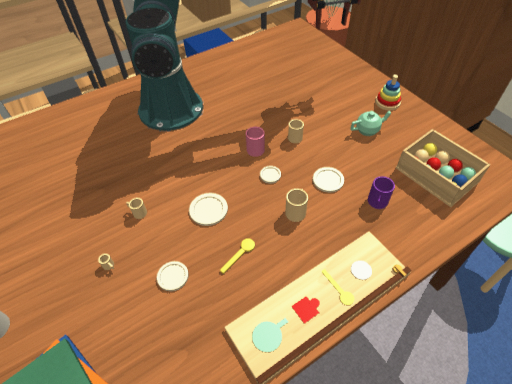

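View pics/side0.png

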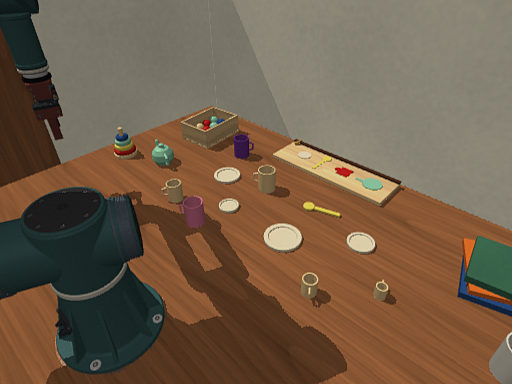

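Scene: huge cup (297,204), large (296,131), medium (137,208), small (105,262). Plates from largest down: (208,209), (328,180), (172,277), (270,174). The pink (255,141) and purple (381,193) cups are decoys, and the spoon is at (240,255). Next I fit circles to the point clouds.

```bash
cat > h.py <<'E'
import numpy as np,cv2
from scipy.optimize import least_squares
def cloud(c):
    d=c["range_z"];v,u=np.nonzero(d>0);z=d[v,u];K=c["intrinsics"]
    P=np.c_[(u-K[0,2])/K[0,0]*z,(v-K[1,2])/K[1,1]*z,z]
    return (P-c["t"])@c["R"], c["image"][v,u].astype(int), np.c_[u,v]
def circ(xy,r,c0):
    return least_squares(lambda p:np.hypot(*(xy-p).T)-r,c0,loss="soft_l1",f_scale=.002).x
E
cat > m.py <<'E'
from h import *
cl={n:cloud(dict(np.load(f"pics/{n}0.npz"))) for n in ["scene","side"]}
P,C,U=cl["scene"]
def at(px,rad=4,zmin=-1):
    m=(np.hypot(*(U-px).T)<rad); return np.median(P[m],0)
cups={"huge":((297,204),.03,.078,18),"large":((296,131),.025,.064,17),"medium":((138,208),.02,.05,16),"small":((105,262),.015,.036,15)}
for k,(px,r,h,s) in cups.items():
    g=at(px)
    out=[]
    for n in cl:
        Q=cl[n][0]
        q=Q[(np.hypot(*(Q[:,:2]-g[:2]).T)<.09)&(Q[:,2]>.006)&(Q[:,2]<h+.006)]
        q=q[np.hypot(*(q[:,:2]-g[:2]).T)<r*2+.02]
        top=q[q[:,2]>h*.9-.001]
        # outer wall + rim: use all side points; robust
        side=q[(q[:,2]>.3*h)]
        rim=top
        c=circ(rim[:,:2],r-.002,rim[:,:2].mean(0))
        d=np.hypot(*(q[:,:2]-c).T); hp=q[(d>r+.006)&(d<r+.02)&(q[:,2]>.25*h)]
        hd=hp[:,:2].mean(0)-c if len(hp) else np.zeros(2)
        out.append((n,c.round(4).tolist(),"n",len(rim),"zmax",q[:,2].max().round(3),"res",np.median(abs(np.hypot(*(rim[:,:2]-c).T)-r+.002)).round(4),"handle",len(hp),np.degrees(np.arctan2(hd[1],hd[0])).round(0)))
    print(k,g.round(3)); [print("  ",*o) for o in out]
for k,(px,R) in {"huge":((208,209),.056),"large":((328,180),.048),"medium":((172,277),.04),"small":((270,174),.033)}.items():
    g=at(px)
    for n in cl:
        Q,B,_=cl[n]
        cream=(B.min(1)>130)&(B.max(1)-B.min(1)<70)
        q=Q[cream&(np.hypot(*(Q[:,:2]-g[:2]).T)<R+.012)&(Q[:,2]<.02)]
        cc,rr=cv2.minEnclosingCircle((q[:,:2]*1000).astype(np.float32))
        print("plate",k,n,len(q),np.round(cc,1),"R",round(rr,1),"median",np.round(np.median(q,0),4))
for k,px in {"pink":(255,141),"purple":(381,193),"teapot":(370,123),"spoonbowl":(249,245),"spoonend":(223,270)}.items(): print(k,at(px,2).round(3))
E
python3 m.py
```

```text
huge [0.622 0.112 0.026]
   scene [0.635, 0.0985] n 139 zmax 0.08 res 0.0013 handle 2 125.0
   side [0.6286, 0.0969] n 89 zmax 0.079 res 0.001 handle 20 125.0
large [0.403 0.271 0.052]
   scene [0.3842, 0.2833] n 70 zmax 0.067 res 0.0015 handle 0 0.0
   side [0.3781, 0.2813] n 71 zmax 0.068 res 0.0012 handle 20 150.0
medium [ 0.4   -0.274  0.039]
   scene [0.3837, -0.2739] n 71 zmax 0.052 res 0.0014 handle 11 -144.0
   side [0.3776, -0.2762] n 94 zmax 0.051 res 0.0012 handle 20 -144.0
small [ 0.504 -0.409  0.026]
   scene [0.4935, -0.4075] n 55 zmax 0.038 res 0.001 handle 13 18.0
   side [0.4877, -0.409] n 60 zmax 0.037 res 0.0011 handle 6 18.0
plate huge scene 936 [ 479.6 -102.6] R 58.9 median [ 0.4825 -0.1037  0.0066]
plate huge side 755 [ 482.9 -100.4] R 60.7 median [ 0.4785 -0.1055  0.0059]
plate large scene 580 [588.  259.9] R 51.6 median [0.5901 0.2578 0.0069]
plate large side 267 [592.5 258.9] R 54.6 median [0.5875 0.2552 0.0061]
plate medium scene 697 [ 614.2 -280.7] R 43.1 median [ 0.6175 -0.281   0.0062]
plate medium side 403 [ 619.2 -278.5] R 47.1 median [ 0.6161 -0.2827  0.0055]
plate small scene 264 [470.6 121.4] R 37.7 median [0.472  0.1218 0.0059]
plate small side 172 [472.6 125. ] R 38.3 median [0.4731 0.1196 0.0056]
pink [0.379 0.128 0.069]
purple [0.751 0.301 0.072]
teapot [0.511 0.493 0.057]
spoonbowl [ 0.654 -0.071  0.009]
spoonend [ 0.678 -0.165  0.009]
```

```bash
cat > r.py <<'E'
from h import *
from bench import *
from scipy.spatial.transform import Rotation as Rn
# name: (xy, r, h, handle deg, tcp z at pick, plate xy, release opening)
J={"huge":((.632,.0977),.03,.078,125,.031,(.481,-.1035),.088),
   "large":((.381,.2823),.025,.064,150,.023,(.5895,.258),.080),
   "medium":((.3807,-.275),.02,.05,-144,.016,(.6165,-.2805),.068),
   "small":((.4906,-.408),.015,.036,18,.010,(.472,.122),.056)}
def quat(a):
    y=np.array([np.cos(a),np.sin(a),0]);z=np.array([0,0,-1.]);return Rn.from_matrix(np.c_[np.cross(y,z),y,z]).as_quat()
def best(p,a):
    c=[(abs(q[5]),quat(b)) for b in (a,a+np.pi) if (q:=inverse_kinematics(p,quat(b))) is not None]
    return min(c,key=lambda t:t[0])
def wcloud():
    c=capture("wrist");d=c["range_z"];v,u=np.nonzero(d>0);z=d[v,u];K=c["intrinsics"]
    a=np.c_[u-K[0,2],v-K[1,2]]/K[0,0];th=np.hypot(*a.T);k=th<1.2;a,th,z=a[k],th[k],z[k]
    P=np.c_[a*(np.tan(th)/np.maximum(th,1e-9)*z)[:,None],z]
    return (P-c["t"])@c["R"],c
def look(k):
    xy,r,h,hd,*_=J[k];P,c=wcloud();cv2.imwrite(f"pics/wrist_{k}.png",c["image"])
    q=P[(np.hypot(*(P[:,:2]-xy).T)<r+.03)&(P[:,2]<h+.008)]
    rim=q[abs(q[:,2]-h)<.005]
    if len(rim)<30: print("few rim pts",len(rim));return None
    cc=circ(rim[:,:2],r-.002,np.array(xy));d=np.hypot(*(q[:,:2]-cc).T)
    hp=q[(d>r+.005)&(d<r+.02)&(q[:,2]>.3*h)];v=(hp[:,:2]-cc).mean(0) if len(hp)>15 else None
    ang=None if v is None else np.degrees(np.arctan2(v[1],v[0]))
    print("look",len(rim),cc.round(4),"prior",xy,"handle",len(hp),ang,"prior",hd);return cc,ang
def hover(k):
    xy,r,h,hd,*_=J[k];p=[*xy,.22];move_ptp(p,best(p,np.radians(hd-90))[1]);move_gripper(.088);return look(k)
def pick(k,xy,hd):
    z=J[k][4];o=best([*xy,.2],np.radians(hd-90))[1]
    move_ptp([*xy,.17],o)
    if servo_line([*xy,z],rate=.1,contact_N=8): print("contact!",current_position());return False
    move_gripper(0);sleep(.2);g=current_finger_gap();print("gap",g,"force",current_grip_force())
    if abs(g-2*J[k][1])>.006: return False
    servo_line([*xy,.2],rate=.12);print("gap",current_finger_gap());return True
def place(k):
    z,p,op=J[k][4:]
    R=Rn.from_quat(current_orientation()).as_matrix();a=np.arctan2(R[1,1],R[0,1])
    o=best([*p,.2],a)[1]; move_ptp([*p,.2],o)
    servo_line([*p,.06+z],rate=.12);print("contact",servo_line([*p,z+.0065],rate=.04,contact_N=8),current_position())
    move_gripper(op);sleep(.3);servo_line([*p,.2],rate=.1)
    P,c=wcloud();cv2.imwrite(f"pics/placed_{k}.png",c["image"]);_,r,h,*_=J[k]
    q=P[(np.hypot(*(P[:,:2]-p).T)<r+.02)&(abs(P[:,2]-h-.006)<.005)]
    print("placed",len(q),circ(q[:,:2],r-.002,np.array(p)).round(4),"plate",p,"t",current_clock())
E
python3 -c "
from r import *
print(hover('huge'),current_clock())"
```

```text
look 653 [0.6312 0.0987] prior (0.632, 0.0977) handle 79 124.45753228146314 prior 125
(array([0.63117379, 0.09866336]), np.float64(124.45753228146314)) 3.7083
```

View pics/wrist_huge.png

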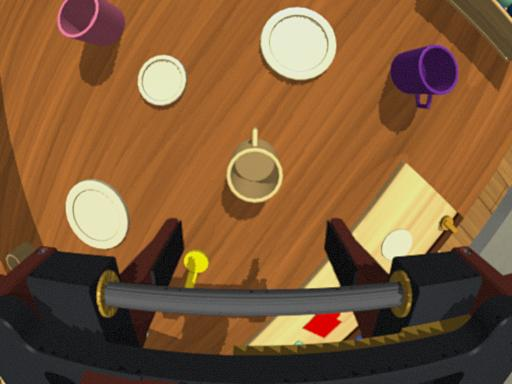

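The wrist view shows the huge cup at (255,175) with its handle up at (255,137), clear of the fingers. The fit agrees with the prior to 1 mm, so I'm picking and placing it.

```bash
python3 -c "
from r import *
c,a=look('huge')
if pick('huge',c,a): place('huge')
print(current_clock())"
```

```text
look 656 [0.6312 0.0986] prior (0.632, 0.0977) handle 77 124.4410473099841 prior 125
gap 0.0581804354623405 force 30.000308031885652
gap 0.05812468574521746
contact False [ 0.48120299 -0.10358415  0.0377412 ]
placed 769 [ 0.4805 -0.104 ] plate (0.481, -0.1035) t 14.25
14.25
```

```bash
python3 -c "
from r import *
r=hover('large')
if r is not None and r[1] is not None and pick('large',*r): place('large')
print(current_clock())"
```

```text
look 500 [0.3799 0.2832] prior (0.381, 0.2823) handle 57 150.06041452542823 prior 150
gap 0.04872031264817673 force 30.000096197618404
gap 0.048851024430659334
contact False [0.58974389 0.25807613 0.02981774]
placed 578 [0.5892 0.2573] plate (0.5895, 0.258) t 26.7917
26.7917
```

View pics/placed_huge.png

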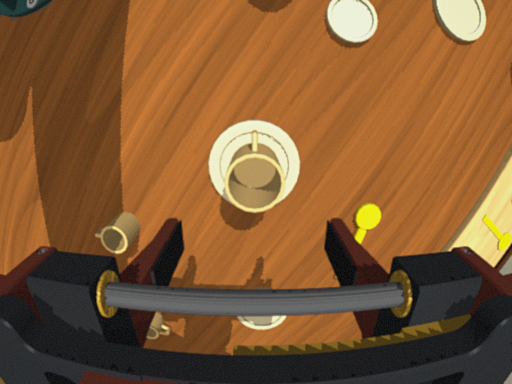

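View pics/placed_large.png

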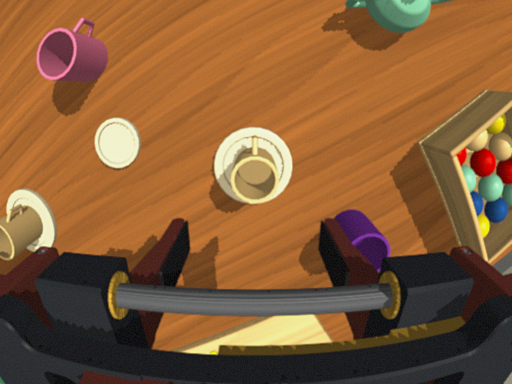

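The huge cup (255,170) and the large cup (253,172) both stand upright and centred in their wells, with the purple cup untouched. On to the medium and small cups.

```bash
python3 -c "
from r import *
r=hover('medium')
if r is not None and r[1] is not None and pick('medium',*r): place('medium')
print(current_clock())"
```

```text
look 354 [ 0.3805 -0.2746] prior (0.3807, -0.275) handle 36 -144.44232895251142 prior -144
gap 0.03873445801154219 force 29.99997065460775
gap 0.03902280338600637
contact False [ 0.61671763 -0.2805984   0.02280997]
placed 415 [ 0.6168 -0.2805] plate (0.6165, -0.2805) t 40.4917
40.4917
```

View pics/placed_medium.png

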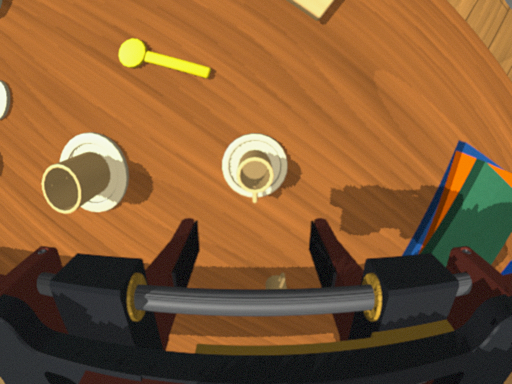

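The medium cup (255,172) stands centred in its well.

```bash
python3 -c "
from r import *
r=hover('small')
if r is not None:
    a=r[1] if r[1] is not None and abs(r[1]-18)<15 else 18
    if pick('small',r[0],a): place('small')
c=capture('scene');cv2.imwrite('pics/end.png',c['image'])
print(current_clock())"
```

```text
look 233 [ 0.4906 -0.4082] prior (0.4906, -0.408) handle 43 17.37814666009239 prior 18
gap 0.028691773760659366 force 29.999983667403285
gap 0.028526244202114776
contact False [0.4722168  0.1220323  0.01672647]
placed 269 [0.4724 0.1219] plate (0.472, 0.122) t 54.35
54.4
```

View pics/placed_small.png

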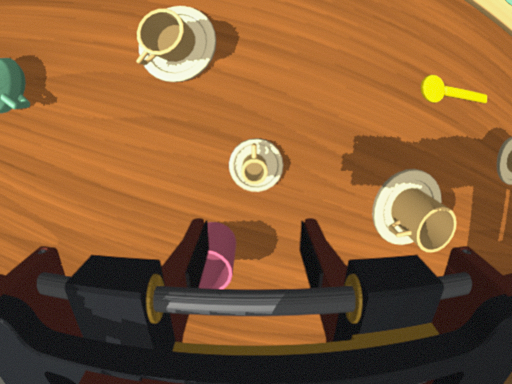

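View pics/end.png

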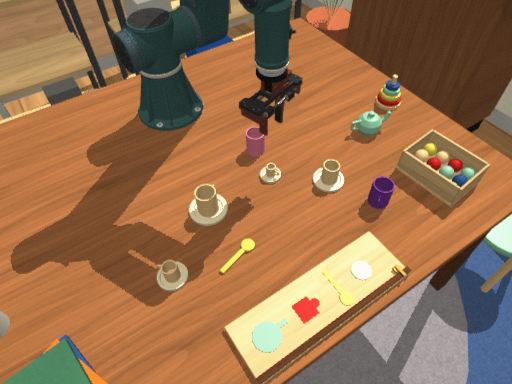

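All four cups stand in their wells, at (207,200), (330,174), (172,272) and (270,173). The teapot and spoon are unmoved and the gripper is clear.

```bash
python3 -c "
from bench import *
print(close_job())"
```

```text
the job is handed in; nothing more can be done
None
```

I stood all four cups upright on their matching plates, in order from largest to smallest, left the teapot and spoon in place, and handed the job in at about 54 s; no verdict was returned.

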